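# Clear the glass lantern off the tray and shut the tray

### The job

The lantern standing on the charging stand keeps the pull-out tray from closing under the seat. Lift the lantern by its handle with a light hold and set it down softly, upright and wholly on the round cork mat, then gently push the tray fully home. The lantern is thin glass, so do not squeeze it hard, knock it or tip it, and do not slam the tray; the charging stand and tick remover stay in the tray and everything else stays where it is.

Things in the scene. Friction and masses are not known exactly. Their poses are not given: they have to be found in the camera images.
- lantern: Hand lantern, about 0.55 kg. Origin: centre of its underside, z up. Steel base 84 mm diameter (z 0 to 30), clear thin-glass globe 72 mm (z 30 to 105), steel cap 78 mm (z 105 to 123), then two thin uprights and a straight wooden handle bar. Fragile: breaks if the fingers press it with over 50 N per pad (100 N both together) or if tilted over 0.35 rad.
- lantern_handle (a point): Middle of the wooden handle bar, 183 mm above the lantern's underside. The bar is 14 mm wide (along the lantern's x), 14 mm high, and runs along the lantern's y with 62 mm clear between the uprights and 53 mm of free space below it. Same axes as the lantern.
- round_mat: Round cork mat, 150 mm diameter, 6 mm thick, fixed flat on the bench ledge (work surface) to the left or right of the tray; origin at the centre of its underside (z = 0), its top at z = 6 mm. The lantern goes here.
- square_mat: Square cork mat, 140 mm, 6 mm thick, fixed on the ledge on the other side of the tray. Not the lantern's place. Origin: centre of its underside.
- seat: Fixed raised maple seat, 1100 mm wide (y) and 300 mm deep, its top 100 mm and its underside 72 mm above the ledge. Origin: on the ledge, below the middle of the tray's front face when the tray is shut; x points in under the seat (away from the robot), y along the seat. The seat's front edge is at x = 18 mm.
- tray (a joint): How far the tray is pulled out, m: 0 = fully home against a hard stop, 0.21 = farthest out, growing towards the robot (the seat's -x). Starts 0.13 to 0.17 out. Slides with about 2.5 N of friction plus 10 N per m/s and stays where left. Home means within 8 mm of the stop. Pushing it with more than 30 N or faster than 0.3 m/s is slamming.
- tray_front (a point): Middle of the top edge of the outer face of the tray's front board; axes as the seat's, moves with the tray. The board is 320 mm wide, 18 mm thick, its top 67 mm above the ledge (33 mm below the seat's top); its face is flat and upright (the dark pull on it is flat). The tray's floor is 55 mm below this point.
- lantern_base (a point): Centre of the lantern's underside (same as its origin). The lantern breaks if bumped or pressed against mat, ledge, stand, tray or seat with more than 40 N: lower the last 10 mm at about 10 mm/s with a force stop of 2 to 3 N. Coming down on the mat at over 0.35 m/s (let go more than about 5 mm up) also breaks it.
- charging_stand: Plain black disc, 92 mm diameter, 16 mm high, 0.3 kg, lying loose on the tray's floor (12 mm above the ledge) and riding along with the tray. Origin: centre of its underside. The lantern merely stands on it, its underside 28 mm above the ledge.
- table: The bench ledge, the fixed work surface, its top at z = 0.
- tick_remover: White plastic tick remover, 96 mm long, 14 mm wide, 6 mm thick, lying loose in the tray; it rides along with it. Origin: near its middle, underside.
- boot_brush: Black boot brush with a rubber tip, 160 mm long, 45 mm high, on the seat. Bystander. Origin: centre of its underside.
- glass_jar: Clear glass jar with closed screw lid, 72 mm diameter, 100 mm tall, on the seat. Bystander. Origin: centre of its underside.
- carabiner: Red metal carabiner, about 90 mm by 45 mm, lying flat on the ledge. Bystander. Origin: near its middle.
- polish_tin: Round flat steel tin, 76 mm diameter, 26 mm high, on the ledge. Bystander. Origin: centre of its underside.

How it is judged:
By the outcome, as a careful person would: the job done as asked, in the order asked, and still so for the second after the job is handed in, with the robot touching nothing.
It also fails if it takes over 67 s, if anything falls off the work surface, if the arm or the gripper's body presses on something with over 40 N, if the wrist force passes 120 N, or if a joint passes its speed limit or range.

### The arm

A 7-joint arm with a two-finger parallel gripper is mounted at the origin on the work surface. World frame = base frame: x ahead of the robot, y to its left, z up, the work surface at z = 0. Lengths are in m, angles in rad, forces in N, time in s.
With the tool pointing down it reaches from about 0.35 to 0.9 m from the base axis. Payload 8.1 kg.
Tool frame: the origin (TCP) lies on the centre line of the jaws, within the pads' length; the fingertips stand 11 mm ahead of it and the grasp point (between the pads) lies 8 mm behind it (arm.nose_length is the distance from the TCP to the fingertips, in m); z points along the fingers, y is the line along which they close (so a half turn about z gives the same grasp; the last joint's range is limited). The gripper opens to 92 mm and grips with 3 to 60 N. Pads are 19 mm wide; open, the fingers measure 130 mm over their backs; the gripper's body (75 mm by 190 mm) begins 47 mm behind the grasp point.
Start: joints at [1.23, 0.434, 0.025, 1.573, -0.012, 1.134, -0.075], TCP at [0.147, -0.607, 0.238] pointing down, gripper open.
Joint ranges: [-2.62, 2.62], [-0.44, 2.09], [-1.27, 1.32], [0.08, 2.57], [-1.32, 4.46], [0.12, 2], [-2.74, 2.74]. Speed limits (rad/s): [2.22, 2.22, 3.01, 3.01, 3.14, 3.14, 3.14].

### API

Orientations are given as a rotation vector (axis times angle).
In Python, from cell import arm gives the robot as it stands.
- The arm moves only by the tool jog_arm, never from a script. Its argument "moves" is a list of rows, each a list of 4 numbers: the shift along the tool's x, y, z in m, then the turn about the tool's z in rad. In form: [[tx, ty, tz, spin], ...]. A call has 1 to 20 rows; each row is the pose to reach, as a shift and turn from the pose commanded when the call began, along the tool's axes at that moment; what a row does not reach only later rows make up. A row lasts 1/8 s, in which the tool goes at most 62.5 mm and 10.7 degrees, less where a joint would pass 70% of its speed; a pose out of reach is approached as far as the arm can. A call with a gripper value outside its range is refused whole. "hand" is the finger opening in m, from 0 to 0.0918, set as the call begins (left out, the last holds). The fingers move at their own pace and stop on an object; "newtons" is the grip in N (left out, the last holds). Time passes only in rows, so rows that repeat a pose let the fingers close. It gives the time, the measured TCP pose, the force, the opening and the grip force at its end, in the units of the state.
- arm.observe(): the state, without advancing time (a new reading comes with each control period).
- arm.get_image(name): name is "scene" or "top" or "wrist"; returns a dict with "color" (400x640x3 uint8, red, green, blue), "z_map" (400x640 float32, m along the optical axis (not along the pixel's ray), 0 where there is no reading), "fx", "fy", "cx", "cy" (pixels), "k1" (the pictures are not rectified: a ray, as slopes to the right and down, at radius r is drawn at 1 + k1 r^2 times it, then the intrinsics apply), "rvec" (rotation vector, rad) and "tvec" (3), from world to camera coordinates, as OpenCV has them. Camera axes: x right, y down, z forward; pixel columns grow to the right and rows downward; lengths in m; the calibration is good to about 2 mm. A picture is of the moment at which its call begins.
- arm.sign_off(): hands the job in; it is judged then, once.
The state is a dict: "clock": time; "joints": joint angles; "dq": joint speeds; "joint_efforts": joint torques, N m; "position": TCP position; "ee_rot": TCP orientation; "force": force on the tool from outside, world axes, zero at the start; "ft_torque": the same for the moment, N m; "width": opening from 0.0 (shut) to 1.0 (fully open); "gripper_force": force on a finger pad.
Only numpy, scipy, OpenCV 4.12 (cv2) and the standard library are available. Lean on these libraries where they do the work, as an engineer would, in place of code of your own. Each camera call takes 0.05 s, during which the arm holds its last target. There are 200 camera calls.

## Working session

There is one attempt and no reset: what is moved stays moved. The work goes in short steps, Python scripts to look and compute and a tool call to move; the robot and the scene stay as the last step left them, time stands still between calls to the robot, and variables do not carry over. Pictures are saved under pics/ and viewed, at most 10 in all, crops included, and the job is handed in when it is done.

Besides the shell and the picture viewer there is one more tool, called after ">>>" in YAML: its name, and indented under it one key for each argument. jog_arm: Moves the arm, as the interface text tells. Its arguments: {"type":"object","properties":{"moves":{"type":"array"},"hand":{"type":"number"},"newtons":{"type":"number"}},"required":["moves"]}

```bash
mkdir -p pics; cat > h.py <<'E'
import numpy as np,cv2
from cell import arm
def grab(n):
    d=arm.get_image(n); return d
def world(d):
    h,w=d['z_map'].shape; u,v=np.meshgrid(np.arange(w),np.arange(h))
    K=np.array([[d['fx'],0,d['cx']],[0,d['fy'],d['cy']],[0,0,1.]])
    p=cv2.undistortPoints(np.stack([u,v],-1).reshape(-1,1,2).astype(float),K,np.array([d['k1'],0,0,0,0.])).reshape(h,w,2)
    z=d['z_map']; c=np.dstack([p[...,0]*z,p[...,1]*z,z]).astype(float)
    R=cv2.Rodrigues(np.array(d['rvec'],float))[0]
    W=(c-np.array(d['tvec'],float).reshape(3))@R; W[z==0]=np.nan
    return W
E
python3 - <<'E'
from h import *
for n in('top','scene'):
    d=grab(n); np.savez(n+'0.npz',W=world(d),c=d['color']); cv2.imwrite(f'pics/{n}0.png',d['color'][...,::-1])
    print(n,d['rvec'],d['tvec'],d['fx'],d['k1'])
print(arm.observe())
E
```

```text
top [ 2.21228768 -2.16083458  0.0720097 ] [-0.0120831   0.57171521  1.33602414] 391.4815414929132 -0.020056849621593223
scene [ 0.94696487  2.42842388 -1.1553502 ] [ 0.43071222 -0.13393529  1.91799379] 447.86930566646464 -0.012202275716170748
{'clock': 0.1, 'joints': array([ 1.23041118,  0.43516992,  0.02494211,  1.5739774 , -0.01158856,
        1.13398393, -0.07508269]), 'dq': array([ 0.00118393, -0.00292931,  0.0003333 , -0.00469255,  0.00155219,
        0.00012291, -0.00073319]), 'joint_efforts': array([ 3.24816385e-03, -6.69121742e+01,  9.88333449e-01, -3.15144217e+01,
       -6.04608818e-02,  3.73795198e-02, -5.78034090e-06]), 'position': array([ 0.14708448, -0.60700921,  0.23702385]), 'ee_rot': array([-3.11806417e+00, -3.72442251e-01,  4.53018450e-04]), 'force': array([ 0.61160646, -0.46090141,  0.25075809]), 'ft_torque': array([-0.01830914,  0.00877077,  0.02748019]), 'gripper_force': 0.0, 'width': 0.9985166709430858}
```

View pics/top0.png

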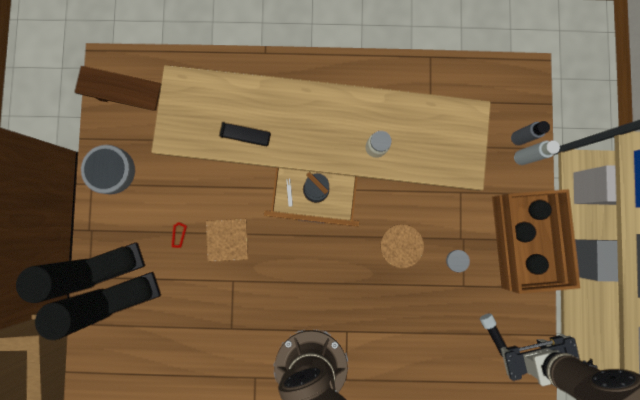

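View pics/scene0.png

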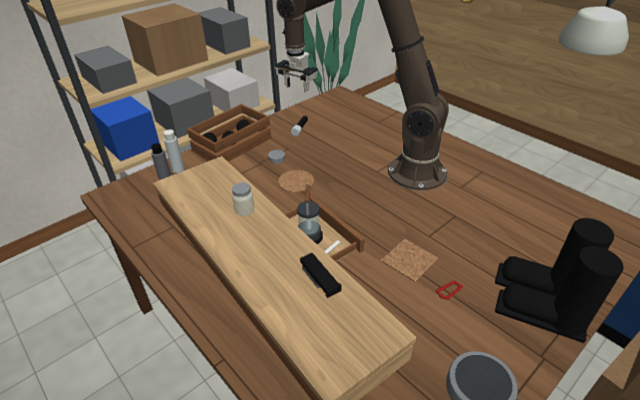

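The top view shows the lantern at about (316,187), with its brown bar around (317,182). The round mat is at (402,246), the tin at (458,261), the tray front along (265–352, 213–223), and the jar at (379,143). The scene view agrees.

```bash
python3 - <<'E'
from h import *
f=np.load('top0.npz');W=f['W'];c=f['c']
cv2.imwrite('pics/crop1.png',cv2.resize(c[130:290,250:490,::-1],None,fx=3.3,fy=3.3,interpolation=cv2.INTER_CUBIC))
p=W[160:215,270:360].reshape(-1,3)
for lo,hi in((.19,.24),(.14,.16),(.125,.155)):
    q=p[(p[:,2]>lo)&(p[:,2]<hi)]
    print(lo,len(q),q.mean(0) if len(q) else'', q.min(0) if len(q) else '',q.max(0) if len(q) else '')
q=p[(p[:,2]>.195)&(p[:,2]<.235)]
if len(q)>4:
    e,v=np.linalg.eigh(np.cov(q[:,:2].T));print('bar',e,v[:,1],np.arctan2(v[1,1],v[0,1]))
    print(cv2.minAreaRect((q[:,:2]*1000).astype(np.float32)))
# mat by height
hsv=cv2.cvtColor(c,cv2.COLOR_RGB2HSV);print(c[246,402],c[246,370],W[246,402],W[187,316])
m=np.zeros(c.shape[:2],bool);m[215:280,375:430]=1
g=m&(W[...,2]>.003)&(W[...,2]<.012);cs=c[...,0].astype(int)>140
for M in(g,m&cs):
    q=W[M];print('mat',M.sum(),cv2.minEnclosingCircle((q[:,:2]*1000).astype(np.float32)),q.mean(0))
# tray front top
q=W[205:230,258:360].reshape(-1,3);q=q[(q[:,2]>.06)&(q[:,2]<.075)]
print('front',len(q),cv2.minAreaRect((q[:,:2]*1000).astype(np.float32)))
# seat
q=W[60:195,150:495].reshape(-1,3);q=q[(q[:,2]>.092)&(q[:,2]<.108)]
r=cv2.minAreaRect((q[:,:2]*1000).astype(np.float32));print('seat',r,cv2.boxPoints(r))
E
```

```text
0.19 136 [ 0.61023018 -0.00642001  0.21701266] [ 0.57971555 -0.03817705  0.20661338] [0.64121918 0.02546792 0.22422441]
0.14 354 [ 0.60973153 -0.00572307  0.1502897 ] [ 0.57292631 -0.04319091  0.14071075] [0.64795571 0.02937706 0.15691384]
0.125 348 [ 0.60916484 -0.00568991  0.15004908] [ 0.57283883 -0.04319091  0.13863425] [0.64795571 0.02937706 0.15496596]
bar [1.67836332e-05 5.60027450e-04] [0.69262895 0.72129407] 0.8056688483439669
((610.529541015625, -6.465793609619141), (80.12593078613281, 13.010554313659668), 45.52757263183594)
[135 100  63] [124  90  56] [ 0.41921168 -0.30970092  0.00412739] [ 0.60359745 -0.00550289  0.14903648]
mat 1450 ((417.2297668457031, -305.3551025390625), 138.91525268554688) [ 0.4190913  -0.30899949  0.00605608]
mat 1369 ((419.6666564941406, -308.7804870605469), 74.89290618896484) [nan nan nan]
front 507 ((508.74578857421875, 8.643402099609375), (315.87908935546875, 18.022024154663086), 84.85747528076172)
seat ((811.3776245117188, -18.70977783203125), (1098.935791015625, 299.40570068359375), 84.88470458984375) [[ 613.28033 -552.6418 ]
 [ 911.4936  -579.33685]
 [1009.4749   515.2222 ]
 [ 711.26166  541.9173 ]]
```

View pics/crop1.png

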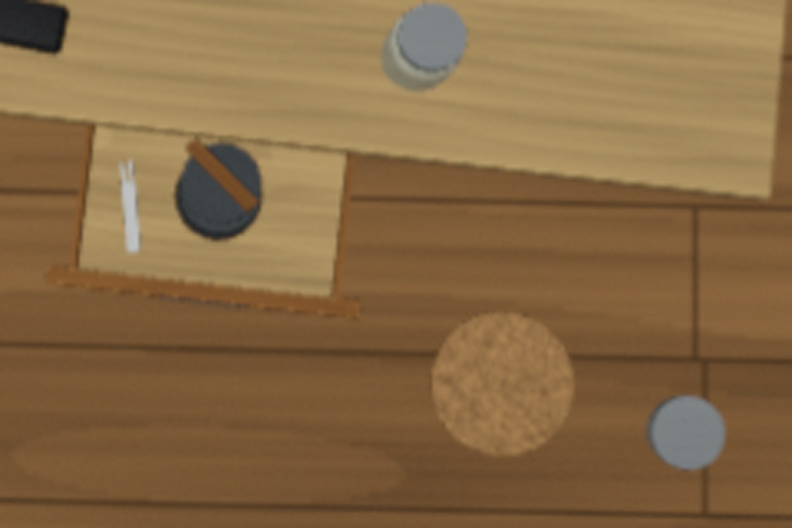

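The crop shows the bar running diagonally from (192,145) to (250,207), and the mat at (502,384). Measured values:
- **Bar:** centre about (0.610, -0.006), direction 45.5°.
- **Mat:** centre about (0.419, -0.309).

Next I move above the bar.

>>> jog_arm:
  moves:
    - [0,0,-0.03,0]
    - [0.02,-0.016,-0.06,-0.02]
    - [0.055,-0.044,-0.083,-0.05]
    - [0.095,-0.076,-0.083,-0.09]
    - [0.14,-0.112,-0.083,-0.13]
    - [0.185,-0.149,-0.083,-0.17]
    - [0.23,-0.185,-0.083,-0.21]
    - [0.275,-0.221,-0.083,-0.26]
    - [0.32,-0.257,-0.083,-0.31]
    - [0.365,-0.293,-0.083,-0.35]
    - [0.41,-0.33,-0.083,-0.39]
    - [0.455,-0.366,-0.083,-0.43]
    - [0.5,-0.402,-0.083,-0.47]
    - [0.54,-0.434,-0.083,-0.51]
    - [0.57,-0.458,-0.083,-0.54]
    - [0.585,-0.47,-0.083,-0.557]
    - [0.591,-0.475,-0.083,-0.557]
    - [0.591,-0.475,-0.083,-0.557]
    - [0.591,-0.475,-0.083,-0.557]
    - [0.591,-0.475,-0.083,-0.557]
  hand: 0.06
  newtons: 10

```text
clock: 2.6
position: [0.6094, -0.0078, 0.321]
ee_rot: [2.897, 1.213, -0.0]
force: [0.4, 0.3, -0.5]
width: 0.651
gripper_force: 0.0
```

```bash
python3 - <<'E'
from h import *
o=arm.observe();R=cv2.Rodrigues(o['ee_rot'])[0];print(o['clock'],o['position'],o['joints'].round(2));print(R.round(3))
d=grab('wrist');W=world(d);cv2.imwrite('pics/w1.png',d['color'][...,::-1])
q=W.reshape(-1,3);q=q[(q[:,2]>.195)&(q[:,2]<.226)&(abs(q[:,0]-.61)<.06)&(abs(q[:,1])<.06)]
print(len(q),q.mean(0),cv2.minAreaRect((q[:,:2]*1000).astype(np.float32)) if len(q)>3 else '')
e=np.array([.610,-.006,.203])
if len(q)>20:e[:2]=cv2.minAreaRect((q[:,:2]*1000).astype(np.float32))[0];e[:2]/=1000
print('tool delta',R.T@(e-o['position']))
E
```

```text
2.6 [ 0.60941197 -0.00781291  0.32095383] [ 0.23  0.4  -0.45  1.46  0.17  1.33 -1.01]
[[ 0.702  0.712  0.   ]
 [ 0.712 -0.702 -0.001]
 [-0.     0.001 -1.   ]]
2099 [ 0.61101776 -0.00412825  0.21703454] ((609.1651000976562, -5.804412841796875), (82.24107360839844, 13.843482971191406), 45.82136154174805)
tool delta [ 0.0012932  -0.00165093  0.11795254]
```

View pics/w1.png

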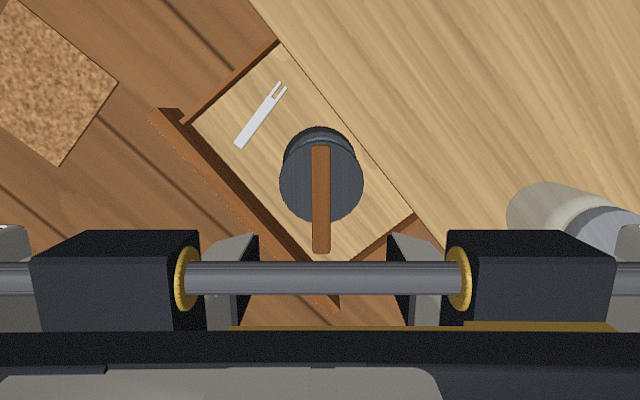

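The wrist view shows the bar at column 321, centred between the fingers and upright in the picture, so it is aligned. I descend and close lightly.

>>> jog_arm:
  moves:
    - [0.001,-0.001,0.015,0]
    - [0.001,-0.001,0.035,0]
    - [0.001,-0.001,0.055,0]
    - [0.001,-0.001,0.075,0]
    - [0.001,-0.001,0.09,0]
    - [0.001,-0.001,0.102,0]
    - [0.001,-0.001,0.112,0]
    - [0.001,-0.001,0.118,0]
    - [0.001,-0.001,0.118,0]
    - [0.001,-0.001,0.118,0]

```text
clock: 3.9
position: [0.61, -0.0051, 0.2032]
ee_rot: [2.897, 1.216, 0.001]
force: [0.7, 0.1, -0.7]
width: 0.648
gripper_force: 0.0
```

>>> jog_arm:
  moves:
    - [0,0,0,0]
    - [0,0,0,0]
    - [0,0,0,0]
    - [0,0,0,0]
    - [0,0,0,0]
    - [0,0,0,0]
    - [0,0,0,0]
    - [0,0,0,0]
  hand: 0.008
  newtons: 14

```text
clock: 4.9
position: [0.6098, -0.0054, 0.2027]
ee_rot: [2.897, 1.215, 0.0]
force: [1.6, -1.6, -0.7]
width: 0.15
gripper_force: 14.0
```

>>> jog_arm:
  moves:
    - [0,0,-0.001,0]
    - [0,0,-0.003,0]
    - [0,0,-0.006,0]
    - [0,0,-0.01,0]
    - [0,0,-0.014,0]
    - [0,0,-0.018,0]
    - [0,0,-0.02,0]
    - [0,0,-0.02,0]
    - [0,0,-0.02,0]
    - [0,0,-0.02,0]

```text
clock: 6.15
position: [0.6096, -0.0052, 0.2225]
ee_rot: [-2.897, -1.216, 0.0]
force: [0.3, 0.1, -5.9]
width: 0.152
gripper_force: 14.0
```

>>> jog_arm:
  moves:
    - [0,0,-0.003,0]
    - [0,0,-0.009,0]
    - [0,0,-0.018,0]
    - [0,0,-0.028,0]
    - [0,0,-0.038,0]
    - [0,0,-0.048,0]
    - [0,0,-0.058,0]
    - [0,0,-0.067,0]
    - [0,0,-0.074,0]
    - [0,0,-0.078,0]
    - [0,0,-0.08,0]
    - [0,0,-0.08,0]

```text
clock: 7.65
position: [0.6097, -0.0052, 0.3026]
ee_rot: [-2.897, -1.216, 0.0]
force: [-0.2, -0.1, -5.4]
width: 0.152
gripper_force: 14.0
```

>>> jog_arm:
  moves:
    - [-0.003,0.001,0,0]
    - [-0.009,0.002,0,0]
    - [-0.019,0.004,0,0]
    - [-0.033,0.007,0,0]
    - [-0.051,0.011,0,0]
    - [-0.073,0.016,0,0]
    - [-0.097,0.021,0,0]
    - [-0.122,0.027,0,0]
    - [-0.148,0.032,0,0]
    - [-0.175,0.038,0,0]
    - [-0.202,0.044,0,0]
    - [-0.228,0.05,0,0]
    - [-0.254,0.055,0,0]
    - [-0.278,0.061,0,0]
    - [-0.3,0.065,0,0]
    - [-0.318,0.069,0,0]
    - [-0.332,0.072,0,0]
    - [-0.342,0.074,0,0]
    - [-0.348,0.076,0,0]
    - [-0.351,0.077,0,0]

```text
clock: 10.15
position: [0.4188, -0.3097, 0.3027]
ee_rot: [2.897, 1.216, 0.0]
force: [0.1, -0.0, -5.5]
width: 0.154
gripper_force: 14.0
```

>>> jog_arm:
  moves:
    - [0,0,0,0]
    - [0,0,0,0]
    - [0,0,0,0]
    - [0,0,0,0]
    - [0,0,0,0]
    - [0,0,0,0]

```text
clock: 10.9
position: [0.4188, -0.3096, 0.3027]
ee_rot: [2.897, 1.216, 0.0]
force: [-0.3, 0.1, -6.2]
width: 0.153
gripper_force: 14.0
```

```bash
python3 - <<'E'
from h import *
o=arm.observe();print(o['clock'],o['position'],o['force'])
d=grab('scene');W=world(d);cv2.imwrite('pics/s2.png',cv2.resize(d['color'][100:300,180:420,::-1],None,fx=3,fy=3))
q=W.reshape(-1,3)
near=(np.hypot(q[:,0]-.419,q[:,1]+.309)<.06)
for z in np.arange(.08,.32,.01):
    s=q[near&(abs(q[:,2]-z)<.005)]
    if len(s):print(z.round(2),len(s),s.mean(0).round(3))
d=grab('top');W=world(d);q=W.reshape(-1,3);s=q[(np.hypot(q[:,0]-.419,q[:,1]+.309)<.09)&(q[:,2]<.012)];c=s[s[:,2]>.003]
print(len(c),np.nanmean(c,0))
E
```

```text
10.9 [ 0.41881744 -0.30963106  0.3027348 ] [-0.31446368  0.11634158 -6.24976974]
0.13 21 [ 0.432 -0.283  0.132]
0.14 47 [ 0.437 -0.282  0.14 ]
0.15 45 [ 0.437 -0.285  0.15 ]
0.16 69 [ 0.433 -0.289  0.159]
0.17 36 [ 0.431 -0.285  0.17 ]
0.18 41 [ 0.434 -0.288  0.18 ]
0.19 37 [ 0.433 -0.287  0.191]
0.2 40 [ 0.432 -0.285  0.2  ]
0.21 38 [ 0.437 -0.289  0.21 ]
0.22 44 [ 0.436 -0.287  0.22 ]
0.23 33 [ 0.433 -0.285  0.229]
0.24 37 [ 0.433 -0.284  0.24 ]
0.25 156 [ 0.421 -0.302  0.25 ]
0.26 13 [ 0.42  -0.306  0.259]
0.27 8 [ 0.429 -0.295  0.269]
0.28 9 [ 0.431 -0.293  0.28 ]
0.29 8 [ 0.434 -0.289  0.291]
0.3 16 [ 0.428 -0.3    0.301]
0.31 35 [ 0.428 -0.296  0.311]
764 [ 0.42843094 -0.28578069  0.00621139]
```

View pics/s2.png

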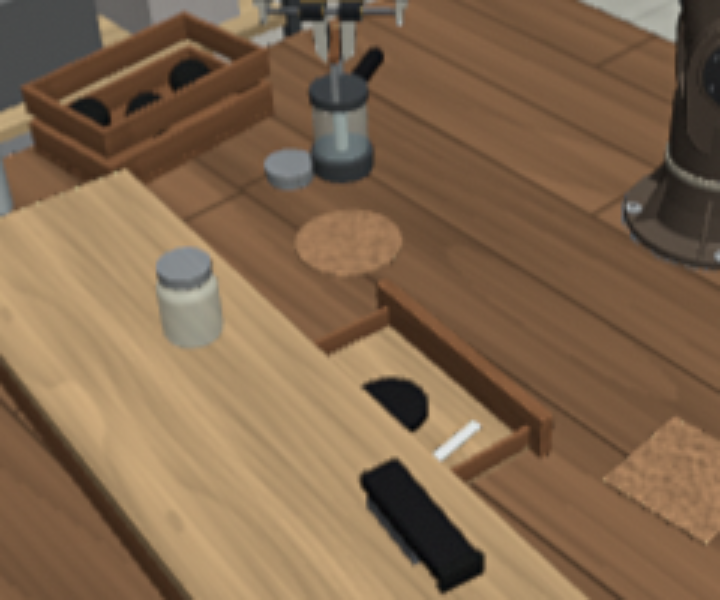

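The picture shows the lantern hanging upright at (341,130), over the mat. Its underside is at about 0.128 m, so the drop to the mat is about 0.122 m. I lower it in stages.

>>> jog_arm:
  moves:
    - [0,0,0.003,0]
    - [0,0,0.009,0]
    - [0,0,0.018,0]
    - [0,0,0.028,0]
    - [0,0,0.038,0]
    - [0,0,0.048,0]
    - [0,0,0.058,0]
    - [0,0,0.068,0]
    - [0,0,0.078,0]
    - [0,0,0.088,0]
    - [0,0,0.096,0]
    - [0,0,0.102,0]
    - [0,0,0.107,0]
    - [0,0,0.11,0]
    - [0,0,0.11,0]
    - [0,0,0.11,0]

```text
clock: 13.0
position: [0.419, -0.3097, 0.193]
ee_rot: [2.896, 1.216, 0.0]
force: [0.4, 0.1, -5.5]
width: 0.148
gripper_force: 14.0
```

>>> jog_arm:
  moves:
    - [0,0,0.001,0]
    - [0,0,0.002,0]
    - [0,0,0.003,0]
    - [0,0,0.004,0]
    - [0,0,0.005,0]
    - [0,0,0.006,0]
    - [0,0,0.007,0]
    - [0,0,0.008,0]
    - [0,0,0.009,0]
    - [0,0,0.01,0]
    - [0,0,0.01,0]
    - [0,0,0.01,0]

```text
clock: 14.5
position: [0.4188, -0.3096, 0.1828]
ee_rot: [2.897, 1.216, 0.0]
force: [-0.2, -0.0, -4.9]
width: 0.151
gripper_force: 14.0
```

>>> jog_arm:
  moves:
    - [0,0,0.0005,0]
    - [0,0,0.001,0]
    - [0,0,0.001,0]
    - [0,0,0.001,0]

```text
clock: 15.0
position: [0.4188, -0.3096, 0.1817]
ee_rot: [-2.897, -1.216, 0.0]
force: [0.6, 0.6, -5.0]
width: 0.149
gripper_force: 14.0
```

>>> jog_arm:
  moves:
    - [0,0,0.0005,0]
    - [0,0,0.001,0]
    - [0,0,0.001,0]
    - [0,0,0.001,0]

```text
clock: 15.5
position: [0.4188, -0.3096, 0.1807]
ee_rot: [-2.897, -1.216, 0.0]
force: [0.7, -0.4, -5.2]
width: 0.151
gripper_force: 14.0
```

>>> jog_arm:
  moves:
    - [0,0,0.0005,0]
    - [0,0,0.001,0]
    - [0,0,0.001,0]
    - [0,0,0.001,0]

```text
clock: 16.0
position: [0.4192, -0.3098, 0.1807]
ee_rot: [2.896, 1.215, 0.001]
force: [-2.2, 1.2, 5.7]
width: 0.153
gripper_force: 14.0
```

Contact made. I ease back half a millimetre and release.

>>> jog_arm:
  moves:
    - [0,0,-0.0005,0]
    - [0,0,-0.0005,0]
    - [0,0,-0.0005,0]

```text
clock: 16.38
position: [0.419, -0.3098, 0.1806]
ee_rot: [2.896, 1.215, 0.001]
force: [-2.6, 0.7, 5.2]
width: 0.153
gripper_force: 14.0
```

>>> jog_arm:
  moves:
    - [0,0,0,0]
    - [0,0,0,0]
    - [0,0,0,0]
    - [0,0,0,0]
    - [0,0,0,0]
    - [0,0,0,0]
  hand: 0.06

```text
clock: 17.12
position: [0.4188, -0.3096, 0.1802]
ee_rot: [2.897, 1.216, 0.0]
force: [0.3, 0.3, 0.6]
width: 0.652
gripper_force: 0.0
```

```bash
python3 - <<'E'
from h import *
o=arm.observe();print(o['clock'],o['position'],o['force'],o['width'])
d=grab('wrist');W=world(d);cv2.imwrite('pics/w3.png',d['color'][...,::-1])
d=grab('top');W=world(d);cv2.imwrite('pics/t3.png',cv2.resize(d['color'][130:290,250:490,::-1],None,fx=3.3,fy=3.3))
q=W[205:230,258:360].reshape(-1,3);q=q[(q[:,2]>.06)&(q[:,2]<.075)]
print('front',len(q),cv2.minAreaRect((q[:,:2]*1000).astype(np.float32)))
E
```

```text
17.125 [ 0.41881165 -0.30963551  0.18020748] [0.31854257 0.27639301 0.5597086 ] 0.6524239424493766
front 508 ((508.68438720703125, 9.06634521484375), (317.0939025878906, 17.95762825012207), 84.85143280029297)
```

View pics/t3.png

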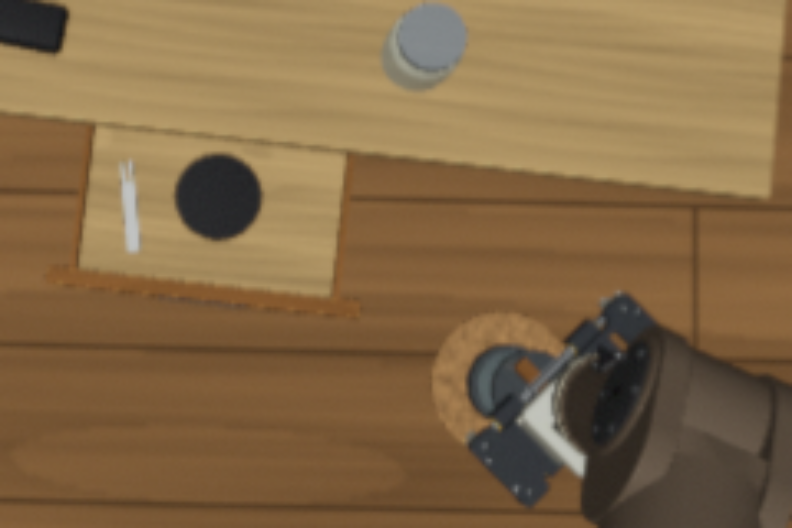

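The top view shows the lantern inside the round mat, around (515,380). The tray is undisturbed, with the stand at (218,197) and the tick remover at (131,207). I retreat upward and move to a spot in front of the tray.

>>> jog_arm:
  moves:
    - [0,0,-0.004,0]
    - [0,0,-0.012,0]
    - [0,0,-0.025,0]
    - [0,0,-0.04,0]
    - [0,0,-0.06,0]
    - [0,0,-0.08,0]
    - [0,0,-0.095,0]
    - [0,0,-0.105,0]
    - [0,0,-0.11,0]
    - [0,0,-0.11,0]

```text
clock: 18.48
position: [0.4188, -0.3096, 0.2902]
ee_rot: [-2.897, -1.216, 0.0]
force: [-0.6, 0.7, -0.7]
width: 0.655
gripper_force: 0.0
```

>>> jog_arm:
  moves:
    - [0.008,-0.006,0,0.03]
    - [0.024,-0.019,0,0.08]
    - [0.046,-0.036,0,0.16]
    - [0.07,-0.055,0,0.24]
    - [0.095,-0.074,0,0.33]
    - [0.12,-0.094,0,0.42]
    - [0.145,-0.113,0,0.5]
    - [0.17,-0.133,0,0.59]
    - [0.195,-0.152,0,0.68]
    - [0.217,-0.17,0,0.75]
    - [0.235,-0.184,0,0.82]
    - [0.247,-0.193,0,0.86]
    - [0.254,-0.198,0,0.883]
    - [0.256,-0.2,0,0.883]
    - [0.256,-0.2,0,0.883]
    - [0.256,-0.2,0,0.883]
  hand: 0

```text
clock: 20.48
position: [0.4553, 0.0126, 0.2901]
ee_rot: [3.138, -0.139, -0.001]
force: [0.1, -0.8, -0.2]
width: 0.007
gripper_force: 0.0
```

```bash
python3 - <<'E'
from h import *
o=arm.observe();R=cv2.Rodrigues(o['ee_rot'])[0];print(o['clock'],o['position'],o['joints'].round(2),o['width'],o['force']);print(R.round(3))
print('to start',R.T@(np.array([.455,.0136,.06])-o['position']))
d=grab('wrist');cv2.imwrite('pics/w4.png',d['color'][...,::-1])
d=grab('top');W=world(d);c=W[200:275,370:435].reshape(-1,3)
for a,b in((.11,.15),(.18,.21)):
    q=c[(c[:,2]>a)&(c[:,2]<b)];print('lantern',len(q),q.mean(0),cv2.minAreaRect((q[:,:2]*1000).astype(np.float32)))
E
```

```text
20.475 [0.45527971 0.01262531 0.29006219] [ 0.27  0.15 -0.46  1.85  0.07  1.15 -1.88] 0.007441218206805045 [ 0.06855643 -0.83251704 -0.18099116]
[[ 0.996 -0.089 -0.   ]
 [-0.089 -0.996 -0.   ]
 [-0.     0.    -1.   ]]
to start [-0.00029222 -0.00100175  0.23006206]
lantern 378 [ 0.41937188 -0.30701369  0.12805636] ((420.739501953125, -310.9398193359375), (72.74645233154297, 76.9052963256836), 1.2413060665130615)
lantern 138 [ 0.4209504  -0.31070951  0.1945965 ] ((420.28070068359375, -311.6978454589844), (82.58707427978516, 13.555007934570312), 45.898380279541016)
```

View pics/w4.png

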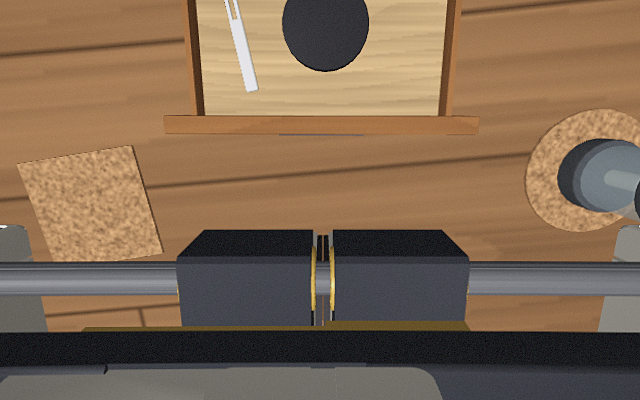

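The wrist view shows the tray front board level at row 125, centred near column 321. The lantern is upright on the mat at the right. I lower the closed fingers in front of the board.

>>> jog_arm:
  moves:
    - [0,0,0.008,0]
    - [0,0,0.025,0]
    - [0,0,0.05,0]
    - [0,0,0.075,0]
    - [0,0,0.1,0]
    - [0,0,0.125,0]
    - [0,0,0.15,0]
    - [0,0,0.175,0]
    - [0,0,0.197,0]
    - [0,0,0.213,0]
    - [0,0,0.224,0]
    - [0,0,0.23,0]
    - [0,0,0.23,0]
    - [0,0,0.23,0]

```text
clock: 22.32
position: [0.4557, 0.0132, 0.0606]
ee_rot: [-3.138, 0.139, -0.001]
force: [-0.3, -0.5, -0.3]
width: 0.004
gripper_force: 0.0
```

>>> jog_arm:
  moves:
    - [0.003,0,0,0]
    - [0.007,0,0,0]
    - [0.011,0,0,0]
    - [0.015,0,0,0]
    - [0.019,0,0,0]
    - [0.022,0,0,0]
    - [0.025,0,0,0]
    - [0.028,0,0,0]
    - [0.031,0,0,0]
    - [0.034,0,0,0]
    - [0.037,0,0,0]
    - [0.04,0,0,0]
    - [0.043,0,0,0]
    - [0.046,0,0,0]
    - [0.049,0,0,0]
    - [0.052,0,0,0]
    - [0.055,0,0,0]

```text
clock: 24.45
position: [0.5103, 0.0082, 0.0601]
ee_rot: [3.138, -0.139, -0.0]
force: [-2.0, 0.2, -1.4]
width: 0.002
gripper_force: 1.4
```

```bash
cat > t.py <<'E'
from h import *
o=arm.observe();print(o['clock'],o['position'],o['force'])
d=grab('top');W=world(d);q=W[150:230,258:370].reshape(-1,3);u=np.array([.996,-.089]);s=(q[:,:2]-[.6444,-.0038])@u
m=(q[:,2]>.058)&(q[:,2]<.076)&(s>-.2)&(s<.012);l=(q[:,:2]-[.6444,-.0038])@[.089,.996]
m&=(abs(l-.0)>.13)&(abs(l)<.157)
print('outer face s: ',m.sum(),np.percentile(s[m],[2,10,50,90,98]).round(4))
E
python3 t.py
```

```text
24.45 [0.51025418 0.00818517 0.06011671] [-1.97958399  0.16248892 -1.39819053]
outer face s:  85 [-0.1213 -0.12   -0.113  -0.1056 -0.1043]
```

The tray slides with about 2 N. It has moved 24 mm and has about 121 mm to go.

>>> jog_arm:
  moves:
    - [0.003,0,0,0]
    - [0.008,0,0,0]
    - [0.014,0,0,0]
    - [0.021,0,0,0]
    - [0.028,0,0,0]
    - [0.035,0,0,0]
    - [0.042,0,0,0]
    - [0.049,0,0,0]
    - [0.056,0,0,0]
    - [0.063,0,0,0]
    - [0.07,0,0,0]
    - [0.077,0,0,0]
    - [0.083,0,0,0]
    - [0.089,0,0,0]
    - [0.094,0,0,0]
    - [0.098,0,0,0]
    - [0.102,0,0,0]
    - [0.105,0,0,0]
    - [0.107,0,0,0]
    - [0.108,0,0,0]

```text
clock: 27.0
position: [0.6179, -0.0011, 0.0602]
ee_rot: [-3.138, 0.139, -0.0]
force: [-2.5, -1.1, 0.3]
width: 0.005
gripper_force: 1.3
```

```bash
python3 t.py
```

```text
27.0 [ 0.61789684 -0.00114538  0.06023387] [-2.52298208 -1.12864401  0.29675404]
outer face s:  89 [-0.0136 -0.0125 -0.0053  0.0022  0.004 ]
```

>>> jog_arm:
  moves:
    - [0.001,0,0,0]
    - [0.002,0,0,0]
    - [0.003,0,0,0]
    - [0.004,0,0,0]
    - [0.005,0,0,0]
    - [0.006,0,0,0]
    - [0.007,0,0,0]
    - [0.008,0,0,0]
    - [0.009,0,0,0]

```text
clock: 28.18
position: [0.6268, -0.0019, 0.0602]
ee_rot: [-3.139, 0.138, 0.0]
force: [-2.3, -0.4, 0.1]
width: 0.008
gripper_force: 1.3
```

Nearly home: about 4 mm remain before the stop. I use small steps from here.

>>> jog_arm:
  moves:
    - [0.0005,0,0,0]
    - [0.001,0,0,0]
    - [0.0015,0,0,0]
    - [0.002,0,0,0]
    - [0.002,0,0,0]

```text
clock: 28.8
position: [0.6289, -0.0021, 0.0603]
ee_rot: [-3.138, 0.139, -0.0]
force: [-1.9, 0.1, 0.2]
width: 0.006
gripper_force: 1.0
```

>>> jog_arm:
  moves:
    - [0.0005,0,0,0]
    - [0.001,0,0,0]
    - [0.001,0,0,0]

```text
clock: 29.18
position: [0.6298, -0.0022, 0.0602]
ee_rot: [-3.138, 0.139, -0.0]
force: [-2.8, -0.6, 0.1]
width: 0.006
gripper_force: 1.1
```

>>> jog_arm:
  moves:
    - [0.0005,0,0,0]
    - [0.001,0,0,0]
    - [0.001,0,0,0]

```text
clock: 29.55
position: [0.6308, -0.0023, 0.0603]
ee_rot: [-3.138, 0.139, -0.0]
force: [-2.4, -0.7, 0.8]
width: 0.003
gripper_force: 1.1
```

>>> jog_arm:
  moves:
    - [0.0005,0,0,0]
    - [0.0005,0,0,0]
    - [0.0005,0,0,0]

```text
clock: 29.92
position: [0.6313, -0.0024, 0.0602]
ee_rot: [-3.139, 0.139, -0.0]
force: [-1.9, -0.1, -0.2]
width: 0.007
gripper_force: 1.0
```

>>> jog_arm:
  moves:
    - [0.0005,0,0,0]
    - [0.001,0,0,0]
    - [0.001,0,0,0]

```text
clock: 30.3
position: [0.632, -0.0024, 0.0602]
ee_rot: [3.139, -0.139, -0.001]
force: [-3.6, 0.5, 2.3]
width: 0.0
gripper_force: 1.9
```

```bash
python3 t.py
```

```text
30.3 [ 0.63202494 -0.00241493  0.06021272] [-3.59650894  0.49827127  2.25626657]
outer face s:  60 [0.0003 0.001  0.0062 0.0107 0.0116]
```

>>> jog_arm:
  moves:
    - [0.0005,0,0,0]
    - [0.0005,0,0,0]

```text
clock: 30.6
position: [0.632, -0.0024, 0.0602]
ee_rot: [3.138, -0.138, -0.002]
force: [-6.6, 1.0, 4.1]
width: 0.007
gripper_force: 3.0
```

The tray is at the stop: the force is rising and the position has stopped changing. I back off, rise, and check.

>>> jog_arm:
  moves:
    - [-0.002,0,0,0]
    - [-0.008,0,0,0]
    - [-0.018,0,0,0]
    - [-0.03,0,0,0]
    - [-0.045,0,0,0]
    - [-0.06,0,0,0]
    - [-0.07,0,-0.01,0]
    - [-0.08,0,-0.03,0]
    - [-0.09,0,-0.06,0]
    - [-0.1,0,-0.09,0]
    - [-0.11,0,-0.12,0]
    - [-0.12,0,-0.15,0]
    - [-0.125,0,-0.17,0]
    - [-0.13,0,-0.18,0]
    - [-0.13,0,-0.18,0]
    - [-0.13,0,-0.18,0]

```text
clock: 32.6
position: [0.5029, 0.0088, 0.2395]
ee_rot: [3.138, -0.139, -0.002]
force: [0.8, 0.3, -0.5]
width: 0.003
gripper_force: 0.0
```

```bash
python3 t.py; python3 - <<'E'
from h import *
d=grab('scene');cv2.imwrite('pics/s5.png',d['color'][...,::-1])
E
```

```text
32.6 [0.50287695 0.00876483 0.23948517] [ 0.81231821  0.29614967 -0.45570855]
outer face s:  60 [0.0002 0.0008 0.0058 0.0108 0.0115]
```

View pics/s5.png

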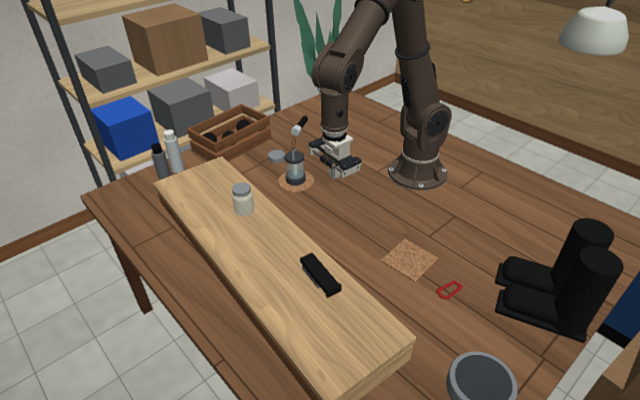

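The picture shows the lantern upright on the round mat at (295,172). The tray is hidden under the seat, the jar (242,198) and brush (320,273) have not moved, and the arm is touching nothing.

```bash
python3 -c "
from cell import arm
print(arm.sign_off())"
```

```text
the job is handed in; nothing more can be done
None
```

The lantern stands upright, wholly on the round cork mat, and the tray was pushed gently home against its stop. The job was handed in at about 33 s on the robot's clock; the hand-in returned no verdict.

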